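Uncover the melting pot and load the soap base

ROBOT

A 6-joint arm with a two-finger parallel gripper is mounted at the origin on the work surface. World frame = base frame: x ahead of the robot, y to its left, z up, the work surface at z = 0. Lengths are in mm, angles in rad, forces in N, time in s.
With the tool pointing down it reaches from about 275 to 750 mm from the base axis. Payload 10.2 kg.
Tool frame: the origin (TCP) lies between the finger pads; the fingertips stand 25 mm ahead of it and the grasp point (between the pads) lies 6 mm ahead of it; z points along the fingers, y is the line along which they close (so a half turn about z gives the same grasp; the last joint's range is limited). The gripper opens to 85 mm and grips with 20 to 120 N. Pads are 22 mm wide; open, the fingers measure 114 mm over their backs; the gripper's body (76 mm by 85 mm) begins 54 mm behind the grasp point. The pads swing forward as they close: fully open they stand 13 mm farther back than shut.
Start: joints at [-1.346, 0.313, 1.498, -0, 1.331, -0.223], TCP at [227.305, -473.248, 230.294] pointing down, gripper open.
Joint ranges: [-2.94, 2.94], [-0.97, 2.17], [0.19, 2.56], [-1.23, 4.37], [0.02, 3.11], [-2.88, 2.88]. Speed limits (rad/s): [2.39, 2.39, 3.01, 3.14, 3.14, 3.14].

INTERFACE

Orientations are given as a unit quaternion [w, x, y, z].
In Python, from rig import ctrl, eyes, finish_job gives the robot as it stands.
- The arm moves only by the tool step_arm, never from a script. Its argument "increments" is a list of rows, each an object of numbers: "dx", "dy", "dz": the shift along the tool's x, y, z in units of 25 mm (1.0 is 25 mm); "wx", "wy", "wz": the turn, a rotation vector about the tool's x, y, z in units of 6 degrees (1.0 is 6 degrees). A call has 1 to 5 rows; each row shifts and turns the commanded pose from where the row before left it, along the tool's axes as they then stand; what a row does not reach is not made up. A row lasts 1/10 s, in which the tool goes at most 50 mm and 8.59 degrees, less where a joint would pass 70% of its speed; a pose out of reach is approached as far as the arm can. A call is refused whole if a number of a shift passes 1 or a number of a turn 1, either way. A call with a gripper value outside its range is refused whole. "fingers" is the finger opening in mm, from 0 to 85.4, set as the call begins (left out, the last holds). The fingers move at their own pace and stop on an object; "squeeze" is the grip in N (left out, the last holds). Time passes only in rows, so rows that do not move let the fingers close. It gives the time, the measured TCP pose, the force, the opening and the grip force at its end, in the units of the state.
- ctrl.sense(): the state, without advancing time (a new reading comes with each control period).
- eyes.capture(name): name is "scene" or "side" or "wrist"; returns a dict with "frame" (384x512x3 uint8, blue, green, red), "fx", "fy", "cx", "cy" (pixels), "R" (3x3) and "t" (3): a world point X has camera coordinates R X + t; the wrist camera has in their place "tool_from_camera" (4x4, takes a point from camera to tool coordinates, whose origin is the TCP and whose axes are the flange's). Camera axes: x right, y down, z forward; pixel columns grow to the right and rows downward; lengths in mm; the calibration is good to about 2 mm. A picture is of the moment at which its call begins: read the wrist's pose just before it. There is no depth.
- finish_job(): hands the job in; it is judged then, once.
Trained networks look in the newest picture that a camera, given by its name, has taken for a name from the list of things; names that differ only in an ending like _2 or _b are one class to them, and where a whole thing is asked for, a point or a joint stands for the part that bears it (a point fixed in the world has none). Each returns a list of dicts, best first, with "p" (0 to 1); they miss things now and then, are a little off and sometimes report something else, mostly with a low value. They report only what shows in the picture. A call takes as long as a camera call. They do not tell look-alikes from the thing itself.
- eyes.cut_out(camera, label): "mask" (384x512 bool, what is visible of it).
- eyes.landmark_of(camera, label): "point" ([x, y, z] in mm, in the coordinates of the camera as it stood for that picture, good to about 4 mm: a listed point, or the origin of a listed thing).
The state is a dict: "time_s": time; "joints": joint angles; "dq": joint speeds; "tau": joint torques, N m; "eef_pos": TCP position; "ee_rot": TCP orientation; "force": force on the tool from outside, world axes, zero at the start; "wrist_torque": the same for the moment, N m; "grip_width": opening from 0.0 (shut) to 1.0 (fully open); "grip_force": force on a finger pad.
Only numpy, scipy, OpenCV 4.12 (cv2) and the standard library are available. Lean on these libraries where they do the work, as an engineer would, in place of code of your own. Each camera call takes 0.05 s, during which the arm holds its last target. There are 200 camera calls.

TASK

In this soap-making corner, get the larger of the two lidded pots ready for melting: lift off its lid and set it down gently on the round cork mat, knob up and lying flat, not overhanging the mat. Then lower the white rectangular block of soap base into the opened pot and let go. Leave the pot standing where it is, and do not disturb the small pot with its lid or the other things around.

Things in the scene. Friction and masses are not known exactly. Their poses are not given: they have to be found in the camera images.
- pot: The larger of two round, straight-walled aluminium pots, loose, about 0.7 kg: outside diameter 130 mm, height 75 mm, wall 4 mm (inside diameter 122 mm), floor 5 mm thick. Two dark loop handles at its +y and -y sides stand out 28 mm at 46 mm height. Origin: centre of its underside, z up. It starts with pot_lid on it, standing on the work surface at one of four places.
- pot_lid: The larger pot's loose aluminium lid, about 0.2 kg; only rests on the rim. Plate of diameter 136 mm, 5 mm thick, over a lip of diameter 114 mm that reaches 8 mm down into the pot (4 mm play). Upright black round knob on top, diameter 26 mm, from 13 to 41 mm above the origin. Origin: centre of the lip's underside (at the start 67 mm above the pot's underside), z up through the knob.
- small_pot: The smaller pot of the same make, loose, about 0.4 kg: outside diameter 92 mm, height 60 mm, with loop handles at its +y and -y sides that stand out 28 mm. Leave it alone. Origin: centre of its underside, z up.
- small_lid: The small pot's loose lid: diameter 98 mm, same shape and knob as the large one. Leave it on its pot; its knob top stands 93 mm above the work surface. Origin: centre of its lip's underside.
- mat: Round cork mat, diameter 200 mm, 6 mm thick, fixed to the work surface at one of four places. Origin: centre of its underside, z up.
- block: White rectangular block of soap base, rigid, about 0.12 kg: 70 mm along its x, 40 mm along its y, 40 mm high; lies loose on the work surface. Origin: centre of its underside, z up.
- block_center (a point): Centre of the soap-base block, 20 mm above its underside.
- amber: Bystander: small amber bottle with black cap, diameter 38 mm, height 85 mm, standing loose. Origin: centre of its underside.
- soap: Bystander: round white soap, diameter 64 mm, 25 mm high, lying loose. Origin: centre of its underside.
- beaker: Bystander: clear plastic cup, rim diameter 64 mm, height 75 mm, standing loose. Origin: centre of its underside.
Things that resemble listed ones, but are neither listed nor needed, are in the scene too. What is shaped like the pot_lid but turquoise is not meant. What is shaped like the block but green is not meant.

How it is judged (in metres and radians):
On the way, in this order (a step that is already met when the one before it is completed fails the run):
1. the large pot's lid lies flat on the cork mat, knob up, released (horizontal distance between pot_lid and mat below 0.037 m and z of pot_lid in the frame of mat below 0.012 m and angle between pot_lid's own z axis and vertical below 0.1 rad and contact force between the fingers and pot_lid below 0.1 N and linear speed of pot_lid below 0.03 m/s), for 0.2 s.
2. the block lies inside the large pot, released (horizontal distance between block_center and pot below 0.05 m and z of block_center in the frame of pot between 0.01 and 0.055 m and contact force between the fingers and block below 0.1 N and linear speed of block below 0.03 m/s), for 0.2 s.
At the end, for the whole second after the job is handed in: The large lid lies flat on the cork mat, knob up, centre within 37 mm of the mat's centre; the block is inside the large pot, its centre under 55 mm above the pot's underside; both are released and at rest; the pot stands upright within 40 mm of where it started (all of step 1 and all of step 2 and angle between pot's own z axis and vertical below 0.1 rad and distance of pot from where it was at the start of the episode below 0.04 m and linear speed of pot below 0.03 m/s); the robot touches nothing.
It fails at once if the large pot is tipped by over 0.3 rad or shoved over 40 mm (angle between pot's own z axis and vertical above 0.3 rad or distance of pot from where it was at the start of the episode above 0.04 m).
It fails at once if the large lid is dropped: it comes down near the mat or work surface faster than 0.8 m/s (a fall of over about 30 mm) (height (world z) of pot_lid below 0.03 m and linear speed of pot_lid above 0.8 m/s).
It fails at once if the block is dropped from high above: it arrives below 70 mm at over 1.4 m/s (a fall of over about 100 mm) (height (world z) of block_center below 0.07 m and linear speed of block above 1.4 m/s).
It fails at once if the small pot or its lid is disturbed: moved over 30 mm or tipped (distance of any of small_pot, small_lid from where it was at the start of the episode above 0.03 m or angle between any of small_pot, small_lid's own z axis and vertical above 0.4 rad).
It fails at once if the amber bottle, round soap or cup is disturbed: moved over 30 mm or tipped (distance of any of amber, soap, beaker from where it was at the start of the episode above 0.03 m or angle between any of amber, soap, beaker's own z axis and vertical above 0.4 rad).
It also fails if it takes over 70 s, if anything falls off the work surface, if the arm or the gripper's body presses on something with over 40 N, if the wrist force passes 120 N, or if a joint passes its speed limit or range.

## Working session

There is one attempt and no reset: what is moved stays moved. The work goes in short steps, Python scripts to look and compute and a tool call to move; the robot and the scene stay as the last step left them, time stands still between calls to the robot, and variables do not carry over. Pictures are saved under pics/ and viewed, at most 10 in all, crops included, and the job is handed in when it is done.

Besides the shell and the picture viewer there is one more tool, called after "Call:" as name(argument=value, ...) on one line, values as JSON. step_arm: Moves the arm, as the interface text tells. Its arguments: {"type":"object","properties":{"increments":{"type":"array"},"fingers":{"type":"number"},"squeeze":{"type":"number"}},"required":["increments"]}

```bash
mkdir -p pics
cat > h.py <<'E'
from rig import ctrl, eyes, finish_job
import numpy as np, cv2
def w(c,p): return np.array(c["R"]).T@(np.array(p)-np.array(c["t"]))
def pix(c,X):
    q=np.array(c["R"])@np.array(X,float)+np.array(c["t"]); return c["fx"]*q[0]/q[2]+c["cx"],c["fy"]*q[1]/q[2]+c["cy"]
def plane(c,u,v,z):
    R=np.array(c["R"]);o=-R.T@np.array(c["t"]);d=R.T@np.array([(u-c["cx"])/c["fx"],(v-c["cy"])/c["fy"],1.]);return o+d*(z-o[2])/d[2]
E
python3 - <<'E'
from h import *
ims=[]
for cam in("scene","side"):
    c=eyes.capture(cam); ims.append(c["frame"])
    for l in("pot","pot_lid","small_pot","small_lid","mat","block","amber","soap","beaker"):
        for d in eyes.landmark_of(cam,l)[:3]:
            p=w(c,d["point"]); print(cam,l,round(d["p"],2),p.round(),np.round(pix(c,p)))
    print(cam,"campos",-np.array(c["R"]).T@np.array(c["t"]))
cv2.imwrite("pics/a.png",ims[0]);cv2.imwrite("pics/b.png",ims[1])
print(ctrl.sense())
E
```

```text
scene pot 0.78 [ 624. -133.   -3.] [234. 268.]
scene pot_lid 0.97 [ 624. -134.   69.] [233. 256.]
scene pot_lid 0.62 [ 228. -308.   -0.] [149. 179.]
scene small_pot 0.66 [457. 379.   0.] [371. 180.]
scene small_pot 0.61 [460. 378.  54.] [374. 170.]
scene small_lid 0.78 [458. 378.  53.] [374. 170.]
scene mat 0.91 [ 484. -338.   -5.] [153. 247.]
scene block 0.82 [605. 128.  -2.] [317. 238.]
scene block 0.75 [634. 236.   1.] [355. 236.]
scene amber 0.63 [443.  15.  -0.] [264. 205.]
scene soap 0.71 [429. 163.  -2.] [306. 190.]
scene beaker 0.83 [ 432. -173.   -0.] [204. 217.]
scene campos [1148.58218126 -235.48606482 1028.65171215]
side pot 0.96 [ 622. -132.    0.] [190. 185.]
side pot_lid 0.51 [ 224. -305.    1.] [321. 153.]
side pot_lid 0.45 [441.  14.   5.] [252. 214.]
side pot_lid 0.26 [430. 164.   2.] [255. 257.]
side small_pot 0.7 [461. 378.   4.] [235. 344.]
side small_lid 0.89 [456. 375.  50.] [237. 326.]
side block 0.98 [635. 233.   2.] [155. 282.]
side block 0.94 [603. 124.   1.] [180. 246.]
side amber 0.59 [443.  15.   5.] [251. 214.]
side amber 0.5 [460. 376.  51.] [234. 326.]
side beaker 0.67 [ 437. -171.   -2.] [254. 177.]
side campos [406.00241166 764.75063979 590.95995412]
{'time_s': 1.0, 'joints': array([-1.34640713e+00,  3.12889149e-01,  1.49766780e+00, -1.70093258e-05,
        1.33096042e+00, -2.23388041e-01]), 'dq': array([-0.00039253,  0.00056998, -0.00052172, -0.00136677,  0.00059719,
        0.00184416]), 'tau': array([-1.22887726e-03, -4.12176096e+01, -2.59890836e+01, -2.19209701e-04,
        6.05968435e-04,  2.19668260e-05]), 'eef_pos': array([ 227.30243405, -473.2722603 ,  230.31186598]), 'ee_rot': array([ 3.76443202e-05,  9.75041012e-01,  2.22024825e-01, -8.24246683e-06]), 'force': array([0.40848161, 0.20504536, 0.84450221]), 'wrist_torque': array([0.03786258, 0.02059383, 0.05013508]), 'grip_force': 0.0, 'grip_width': 1.0033620261043277}
```

View pics/a.png

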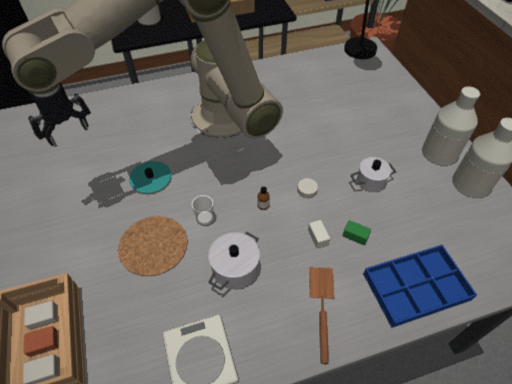

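Run:
```python
from h import *
c=eyes.capture("scene");f=c["frame"]
for (n,u,v) in(("b605",317,238),("b634",355,236),("lid",233,250),("lid2",149,179)):
    print(n,f[v-3:v+3,u-3:u+3].reshape(-1,3).mean(0))
a=cv2.resize(f[195:315,100:260],(800,600),interpolation=cv2.INTER_CUBIC)
b=cv2.resize(f[195:285,270:390],(800,600),interpolation=cv2.INTER_CUBIC)
cv2.imwrite("pics/c.png",np.vstack([cv2.resize(a,(400,300)),cv2.resize(b,(400,300))]))
# block yaw from mask
for cam in("scene","side"):
    c=eyes.capture(cam)
    for d in eyes.cut_out(cam,"block")[:3]:
        m=d["mask"].astype(np.uint8);ys,xs=np.nonzero(m)
        h=cv2.convexHull(np.stack([xs,ys],1).astype(np.int32))[:,0]
        mean=c["frame"][d["mask"]].mean(0).round()
        # fit x,y,yaw by IoU of projected box
        from scipy.optimize import differential_evolution as DE
        p0=plane(c,xs.mean(),ys.mean(),20)
        def cost(q):
            P=[]
            for sx in(-35,35):
                for sy in(-20,20):
                    for z in(0,40):
                        P.append(pix(c,[q[0]+sx*np.cos(q[2])-sy*np.sin(q[2]),q[1]+sx*np.sin(q[2])+sy*np.cos(q[2]),z]))
            hh=cv2.convexHull((np.array(P)*16).astype(np.int32))
            r=np.zeros_like(m);cv2.fillConvexPoly(r,hh,1,shift=4)
            return -(r&m).sum()/max(1,(r|m).sum())
        r=DE(cost,[(p0[0]-25,p0[0]+25),(p0[1]-25,p0[1]+25),(-1.57,1.57)],maxiter=40,seed=0,polish=False)
        print(cam,d["p"],xs.mean(),ys.mean(),mean,r.x,r.fun)
```

```text
b605 [147.80555556 159.36111111 161.02777778]
b634 [39.47222222 75.83333333 31.11111111]
lid [22.25       20.66666667 21.25      ]
lid2 [53.13888889 54.27777778 21.25      ]
scene 0.64 318.0945626477541 233.10638297872342 [149. 159. 161.] [ 6.27539337e+02  1.52930632e+02 -4.35172052e-01] 2.320345166504346e+16
side 0.93 153.32111861137898 276.18611378977823 [38. 78. 32.] [ 6.59700942e+02  2.58913640e+02 -2.69132639e-01] 1.0559097924275644e+16
side 0.87 177.75130208333334 240.32421875 [123. 139. 141.] [ 6.29954462e+02  1.51403234e+02 -3.78062519e-01] 1.3474612179481046e+16<stdin>:26: RuntimeWarning: overflow encountered in scalar negative
```

View pics/c.png

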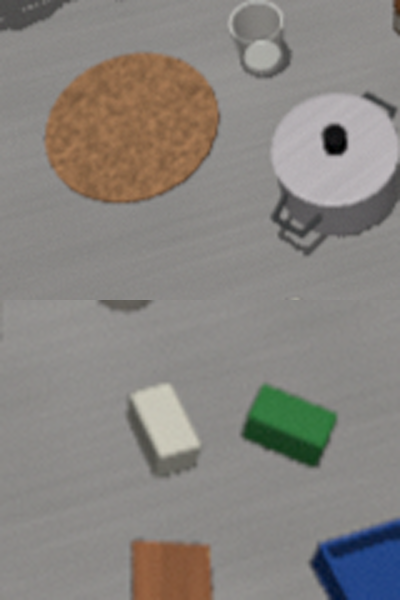

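The large aluminium pot with its lid is at scene px (234,256). The turquoise lid at (149,178) is the look-alike. The cork mat is at (153,245). The white block at (319,233) fits the description; the green one at (357,232) doesn't. The crop confirms all of this. I'll fix the mask-fit overflow and start moving.

```bash
cat >> h.py <<'E'
from scipy.optimize import differential_evolution as DE
def fit_block(cam,z0=0):
    c=eyes.capture(cam)
    for d in eyes.cut_out(cam,"block")[:3]:
        m=d["mask"];ys,xs=np.nonzero(m)
        if c["frame"][m].mean(0)[2]<80: continue
        p0=plane(c,xs.mean(),ys.mean(),20)
        def cost(q):
            a,b=np.cos(q[2]),np.sin(q[2])
            P=[pix(c,[q[0]+x*a-y*b,q[1]+x*b+y*a,z0+z]) for x in(-35,35) for y in(-20,20) for z in(0,40)]
            r=np.zeros(m.shape,np.uint8);cv2.fillConvexPoly(r,cv2.convexHull((np.array(P)*16).astype(np.int32)),1,shift=4)
            r=r>0;return 1-float((r&m).sum())/float((r|m).sum())
        r=DE(cost,[(p0[0]-30,p0[0]+30),(p0[1]-30,p0[1]+30),(-1.57,1.57)],maxiter=60,seed=0,polish=False)
        print(cam,"block",d["p"],r.x,r.fun)
E
python3 - <<'E'
from h import *
fit_block("scene");fit_block("side")
c=eyes.capture("scene");f=c["frame"]
# knob: dark blob near lid centre; mat: brown ellipse
g=f.max(2)[235:265,215:255]<70;ys,xs=np.nonzero(g);print("knob",xs.mean()+215,ys.mean()+235,len(xs),plane(c,xs.mean()+215,ys.mean()+235,94))
for d in eyes.cut_out("scene","mat")[:1]:
    cs,_=cv2.findContours(d["mask"].astype(np.uint8),0,1);k=max(cs,key=cv2.contourArea)[:,0]
    P=np.array([plane(c,u,v,6)[:2] for u,v in k],np.float32);print("mat",cv2.minEnclosingCircle(P))
E
```

```text
scene block 0.98 [ 6.03419276e+02  1.27007398e+02 -1.41994132e-01] 0.1306122448979592
side block 0.95 [6.04320145e+02 1.26100117e+02 6.45971556e-02] 0.055118110236220486
knob 234.2826086956522 250.16304347826087 92 [ 622.9378033  -127.89409845   94.        ]
mat ((479.89105224609375, -338.2925720214844), 100.49187469482422)
```

Call:
step_arm(increments=[{"dx": 1},{"dx": 1},{"dx": 1},{"dx": 1},{"dx": 1}], fingers=85)

```text
invalid input at $.increments[0]: expected keys dx, dy, dz, wx, wy, wz
```

Call:
step_arm(increments=[{"dx": 1,"dy": -0.25,"dz": 0,"wx": 0,"wy": 0,"wz": 0},{"dx": 1,"dy": -0.25,"dz": 0,"wx": 0,"wy": 0,"wz": 0},{"dx": 1,"dy": -0.25,"dz": 0,"wx": 0,"wy": 0,"wz": 0},{"dx": 1,"dy": -0.25,"dz": 0,"wx": 0,"wy": 0,"wz": 0},{"dx": 1,"dy": -0.25,"dz": 0,"wx": 0,"wy": 0,"wz": 0}], fingers=85)

```text
time_s: 2.05
eef_pos: [327.2, -390.2, 230.3]
ee_rot: [0.0, 0.975, 0.222, 0.0]
force: [-0.2, -0.8, -0.2]
grip_width: 0.996
grip_force: 0.0
```

Call:
step_arm(increments=[{"dx": 1,"dy": -0.25,"dz": 0,"wx": 0,"wy": 0,"wz": 0},{"dx": 1,"dy": -0.25,"dz": 0,"wx": 0,"wy": 0,"wz": 0},{"dx": 1,"dy": -0.25,"dz": 0,"wx": 0,"wy": 0,"wz": 0},{"dx": 1,"dy": -0.25,"dz": 0,"wx": 0,"wy": 0,"wz": 0},{"dx": 1,"dy": -0.25,"dz": 0,"wx": 0,"wy": 0,"wz": 0}])

```text
time_s: 2.55
eef_pos: [426.4, -307.9, 230.4]
ee_rot: [0.0, 0.975, 0.222, 0.0]
force: [-0.6, 0.1, 0.2]
grip_width: 0.992
grip_force: 0.0
```

Call:
step_arm(increments=[{"dx": 1,"dy": -0.25,"dz": 0,"wx": 0,"wy": 0,"wz": 0},{"dx": 1,"dy": -0.25,"dz": 0,"wx": 0,"wy": 0,"wz": 0},{"dx": 1,"dy": -0.25,"dz": 0,"wx": 0,"wy": 0,"wz": 0},{"dx": 1,"dy": -0.25,"dz": 0,"wx": 0,"wy": 0,"wz": 0},{"dx": 1,"dy": -0.25,"dz": 0,"wx": 0,"wy": 0,"wz": 0}])

```text
time_s: 3.05
eef_pos: [525.5, -225.6, 230.3]
ee_rot: [0.0, 0.975, 0.222, -0.0]
force: [1.1, -0.7, 0.1]
grip_width: 0.996
grip_force: 0.0
```

Call:
step_arm(increments=[{"dx": 1,"dy": -0.3,"dz": 0,"wx": 0,"wy": 0,"wz": 0},{"dx": 1,"dy": -0.3,"dz": 0,"wx": 0,"wy": 0,"wz": 0},{"dx": 1,"dy": -0.3,"dz": 0,"wx": 0,"wy": 0,"wz": 0},{"dx": 1,"dy": -0.3,"dz": 0,"wx": 0,"wy": 0,"wz": 0},{"dx": 0,"dy": 0,"dz": 0,"wx": 0,"wy": 0,"wz": 0}])

```text
time_s: 3.55
eef_pos: [603.2, -154.0, 229.8]
ee_rot: [-0.0, 0.975, 0.223, 0.0]
force: [-0.6, -0.2, -0.8]
grip_width: 0.991
grip_force: 0.0
```

```bash
cat >> h.py <<'E'
from scipy.spatial.transform import Rotation as Ro
def wrist():
    s=ctrl.sense();c=eyes.capture("wrist");q=s["ee_rot"]
    T=np.eye(4);T[:3,:3]=Ro.from_quat([q[1],q[2],q[3],q[0]]).as_matrix();T[:3,3]=s["eef_pos"]
    M=np.linalg.inv(T@np.array(c["tool_from_camera"]));c["R"]=M[:3,:3];c["t"]=M[:3,3];c["T"]=T
    return c,s
def go(s,X):
    q=s["ee_rot"];print("units",(Ro.from_quat([q[1],q[2],q[3],q[0]]).inv().apply(np.array(X)-s["eef_pos"])/25).round(2))
E
python3 - <<'E'
from h import *
c,s=wrist()
for l in("pot_lid","pot"):
    for d in eyes.landmark_of("wrist",l)[:2]: print(l,d["p"],w(c,d["point"]),pix(c,w(c,d["point"])))
for n,P in(("knob guess",(623,-131,108)),):print(n,pix(c,P))
g=(c["frame"].max(2)<60).astype(np.uint8)
n,_,st,ce=cv2.connectedComponentsWithStats(g)
for i in range(1,n):
    if st[i,4]>200: print(st[i],ce[i],plane(c,*ce[i],108))
cv2.imwrite("pics/d.png",c["frame"])
go(s,[623,-131,112])
E
```

```text
pot_lid 0.65 [ 625.03145298 -129.24136862   71.08915468] (np.float64(242.656217644924), np.float64(149.10555942825104))
pot 0.57 [ 622.41044971 -127.96004916   65.67541639] (np.float64(240.46553095160678), np.float64(150.26098475032992))
knob guess (np.float64(241.70941491049652), np.float64(158.29094256281337))
[228 142  29  32 721] [241.99029126 157.74341193] [ 623.50602244 -131.01489762  108.        ]
[ 23 244  27  22 402] [ 36.09452736 254.80597015] [464.87386176  -3.20074757 108.        ]
[    0   255   512   129 28560] [249.70241597 347.0004902 ] [ 459.15349819 -216.7447979   108.        ]
units [ 1.11 -0.48  4.71]
```

View pics/d.png

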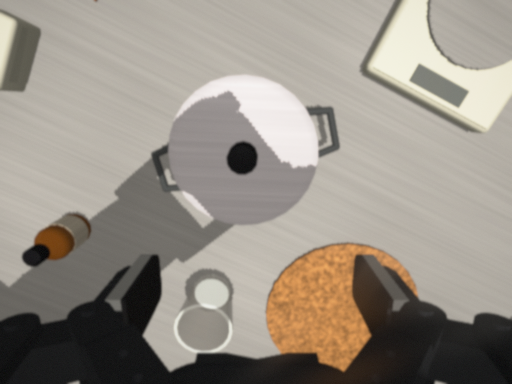

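The wrist picture shows the big pot with its knob at (242,158), which agrees with (623,-131). I'll descend now.

Call:
step_arm(increments=[{"dx": 0.6,"dy": -0.25,"dz": 0,"wx": 0,"wy": 0,"wz": 0},{"dx": 0.5,"dy": -0.23,"dz": 1,"wx": 0,"wy": 0,"wz": 0},{"dx": 0,"dy": 0,"dz": 1,"wx": 0,"wy": 0,"wz": 0},{"dx": 0,"dy": 0,"dz": 1,"wx": 0,"wy": 0,"wz": 0},{"dx": 0,"dy": 0,"dz": 0.8,"wx": 0,"wy": 0,"wz": 0}], fingers=60)

```text
time_s: 4.2
eef_pos: [621.2, -133.1, 133.9]
ee_rot: [-0.0, 0.975, 0.222, -0.0]
force: [-0.8, -0.3, -0.6]
grip_width: 0.702
grip_force: 0.0
```

Call:
step_arm(increments=[{"dx": 0,"dy": 0,"dz": 0.5,"wx": 0,"wy": 0,"wz": 0},{"dx": 0,"dy": 0,"dz": 0.4,"wx": 0,"wy": 0,"wz": 0},{"dx": 0,"dy": 0,"dz": 0,"wx": 0,"wy": 0,"wz": 0}])

```text
time_s: 4.5
eef_pos: [621.2, -133.2, 112.0]
ee_rot: [-0.0, 0.975, 0.222, -0.001]
force: [-0.7, -0.1, 0.9]
grip_width: 0.702
grip_force: 0.0
```

Call:
step_arm(increments=[{"dx": 0,"dy": 0,"dz": 0,"wx": 0,"wy": 0,"wz": 0},{"dx": 0,"dy": 0,"dz": 0,"wx": 0,"wy": 0,"wz": 0},{"dx": 0,"dy": 0,"dz": 0,"wx": 0,"wy": 0,"wz": 0},{"dx": 0,"dy": 0,"dz": 0,"wx": 0,"wy": 0,"wz": 0},{"dx": 0,"dy": 0,"dz": 0,"wx": 0,"wy": 0,"wz": 0}], fingers=10, squeeze=50)

```text
time_s: 5.0
eef_pos: [621.6, -133.3, 113.1]
ee_rot: [0.0, 0.975, 0.222, 0.0]
force: [0.3, 0.5, -0.3]
grip_width: 0.12
grip_force: 0.0
```

Run:
```python
from h import *
s=ctrl.sense();print(s["grip_width"],s["grip_force"],s["eef_pos"],s["force"])
a=eyes.capture("side")["frame"];b=eyes.capture("scene")["frame"]
x=cv2.resize(a[100:220,130:250],(400,400),interpolation=2);y=cv2.resize(b[170:290,170:290],(400,400),interpolation=2)
cv2.imwrite("pics/e.png",np.hstack([x,y]))
```

```text
0.11954058219139715 0.0 [ 621.56856722 -133.32211354  113.05278204] [ 0.31599261  0.45800275 -0.29937784]
```

View pics/e.png

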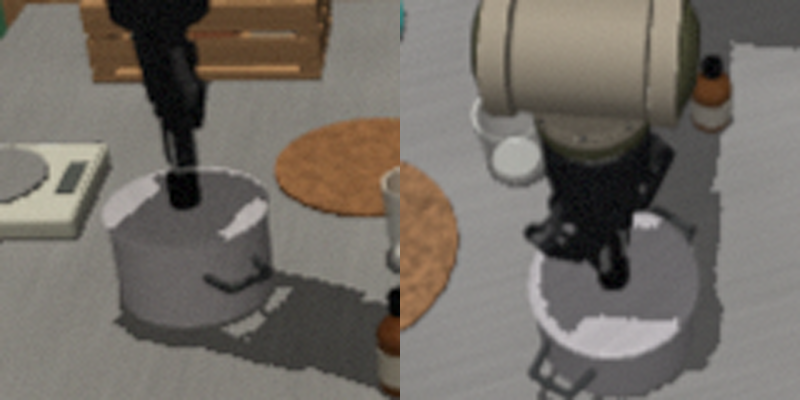

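Run:
```python
from h import *
for cam in("scene","side"):
    c=eyes.capture(cam)
    for l in("pot","pot_lid"):
        for d in eyes.landmark_of(cam,l)[:1]: print(cam,l,d["p"],w(c,d["point"]).round())
    s=ctrl.sense();print(cam,"tcp px",pix(c,s["eef_pos"]),"tip",pix(c,s["eef_pos"]-[0,0,25]),"knobtop",pix(c,[623,-131,108]))
c,s=wrist();cv2.imwrite("pics/f.png",c["frame"])
```

```text
scene pot 0.62 [ 624. -136.   -2.]
scene pot_lid 0.84 [ 229. -307.   -3.]
scene tcp px (np.float64(231.77387951152804), np.float64(246.62840541227632)) tip (np.float64(232.25506834392792), np.float64(251.44073041334366)) knobtop (np.float64(232.8902619303471), np.float64(247.80924916988582))
side pot 0.66 [ 621. -133.   -3.]
side pot_lid 0.87 [ 227. -304.    0.]
side tcp px (np.float64(184.6034763345457), np.float64(149.7161287878447)) tip (np.float64(185.807945288115), np.float64(157.81852663160984)) knobtop (np.float64(184.12827535023962), np.float64(151.69535373178712))
```

View pics/f.png

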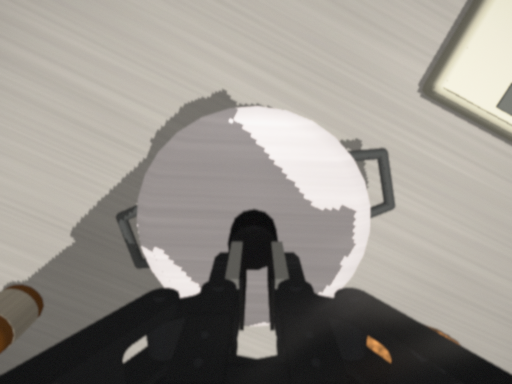

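Run:
```python
from h import *
c,s=wrist();e=s["eef_pos"]
print("cam at",-c["R"].T@c["t"],"axis",c["R"][2])
for n,P in(("tcp",e),("tip",e-[0,0,25]),("knob top",[623.5,-131,108]),("knob base",[623.5,-131,80]),("lid c",[623.5,-131,80])):print(n,np.round(pix(c,P)))
g=(c["frame"].max(2)<60).astype(np.uint8)[180:300,215:295]
h=c["frame"][200:290:4,200:312:4].max(2);print(h)
```

```text
cam at [ 684.81825471 -102.66636296  256.35041725] axis [-0.25344606 -0.12315912 -0.95947742]
tcp [256. 256.]
tip [256. 236.]
knob top [254. 246.]
knob base [254. 226.]
lid c [254. 226.]
[[154 155 154 154 153 155 155 155 155 155 155 156 155 155 156 155 156 154
  153 153 153 154 154 154 152 153 156 185]
 [155 154 155 155 155 154 154 156 154 154 154 156 155 154 153 155 155 152
  152 153 151 152 152 152 151 153 153 152]
 [154 153 153 154 154 154 156 154 155 155 155 155 148 137 139 154 155 154
  155 153 153 152 154 153 152 153 152 153]
 [149 148 149 149 148 148 149 149 149 149 131  43  19  12  16  32  73 147
  150 152 152 153 152 152 152 153 153 153]
 [150 151 150 150 151 150 150 149 150 110  22  15  13  15  16  13  18  50
  146 150 150 150 150 150 150 151 149 150]
 [156 156 155 155 155 154 154 154 146  19  14  16  15  17  13  15  12  17
   56 152 152 151 151 150 150 151 150 151]
 [154 153 153 153 154 154 154 152  83  15  18  16  15  17  17  17  15  14
   17 145 151 150 151 150 150 151 151 150]
 [151 150 151 150 151 150 151 148  25  18  18  22  22  24  23  23  21  15
   15 113 150 151 15
[... 1078 characters left out ...]
150 150 150  78  26  28  28  88  92  90  50  21  38  38  35  72 126  46
   29  91  91  91  36  31  30  39 145 146]
 [151 150 149  33  25  24  30  90  90  92  35  23 146 149 148 149 150  46
   27  90  92  92  51  26  27  28 136 149]
 [154 154 138  25  27  25  41  93  91  92  28  22 151 153 152 152 151  45
   21  89  91  92  67  28  25  29 102 149]
 [155 153  99  25  25  25  25  45 101 122  36  24 148 152 153 152 152  50
   31 116 112  65  31  27  26  28  53 148]
 [155  62  23  24  25  24  25  24  25 107  37  26 151 153 153 153 155  60
   31 112  32  26  27  25  25  26  28  42]
 [176  27  27  27  33  34  27  26  24  66  37  30 149 152 151 152 151  71
   31  84  25  26  28  33  33  31  26  28]]
```

Run:
```python
from h import *
c,s=wrist();M=np.linalg.inv(np.array(c["tool_from_camera"]))
print(np.array(c["tool_from_camera"]).round(3))
def p(P):
    q=M[:3,:3]@P+M[:3,3];return np.round([c["fx"]*q[0]/q[2]+c["cx"],c["fy"]*q[1]/q[2]+c["cy"]])
for z in(-10,0,12,25):
    print(z,"open",[p(np.array([x,42.5,z])) for x in(11,-11)],"shut",[p(np.array([x,5,z])) for x in(11,-11)])
```

```text
[[ 2.00000e-03 -9.59000e-01 -2.82000e-01  7.03540e+01]
 [ 1.00000e+00  2.00000e-03  1.00000e-03 -1.86000e-01]
 [-1.00000e-03 -2.82000e-01  9.59000e-01 -1.43569e+02]
 [ 0.00000e+00  0.00000e+00  0.00000e+00  1.00000e+00]]
-10 open [array([352., 244.]), array([348., 287.])] shut [array([268., 243.]), array([267., 287.])]
0 open [array([346., 235.]), array([343., 276.])] shut [array([267., 235.]), array([267., 276.])]
12 open [array([340., 226.]), array([337., 265.])] shut [array([266., 226.]), array([266., 265.])]
25 open [array([334., 217.]), array([332., 254.])] shut [array([266., 217.]), array([265., 254.])]
```

Call:
step_arm(increments=[{"dx": 0,"dy": 0,"dz": 0,"wx": 0,"wy": 0,"wz": 0},{"dx": 0,"dy": 0,"dz": 0,"wx": 0,"wy": 0,"wz": 0},{"dx": 0,"dy": 0,"dz": 0,"wx": 0,"wy": 0,"wz": 0},{"dx": 0,"dy": 0,"dz": 0,"wx": 0,"wy": 0,"wz": 0}], fingers=60)

```text
time_s: 5.95
eef_pos: [621.5, -133.3, 112.8]
ee_rot: [-0.0, 0.975, 0.222, -0.0]
force: [-1.0, -0.6, -0.7]
grip_width: 0.699
grip_force: 0.0
```

Run:
```python
from h import *
c,s=wrist();d=eyes.capture("side");a=cv2.resize(c["frame"][100:384,100:412],(440,400));b=cv2.resize(d["frame"][120:200,150:222],(360,400),interpolation=2)
cv2.imwrite("pics/g.png",np.hstack([a,b]));print(s["eef_pos"],s["grip_width"])
```

```text
[ 621.47307436 -133.31421186  112.78617961] 0.6987371963122517
```

View pics/g.png

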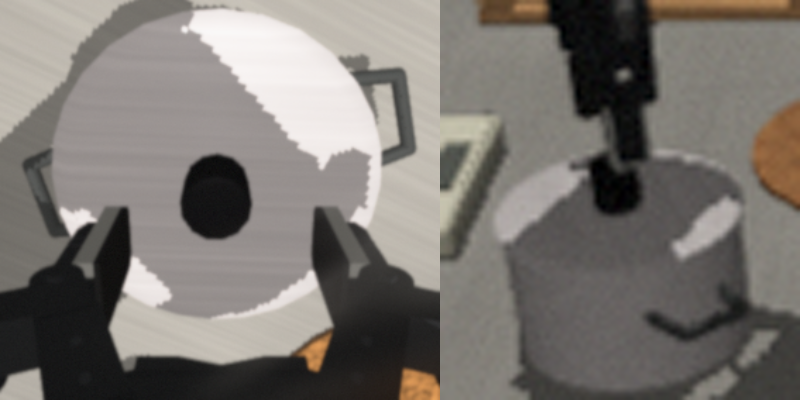

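The side picture shows the fingertips at about knob-top height, higher than expected. I'll compute the tip height.

Run:
```python
from h import *
c=eyes.capture("side")
for z in(80,90,100,110,120):print(z,np.round(pix(c,[608.5,-106,z]),1),np.round(pix(c,[604,-97,z]),1))
print("knob",pix(c,[623.5,-131,108]),pix(c,[623.5,-131,80]))
```

```text
80 [189.3 165.3] [190.5 167. ]
90 [188.8 162.1] [190.  163.7]
100 [188.4 158.8] [189.5 160.5]
110 [187.9 155.5] [189.  157.1]
120 [187.4 152.1] [188.6 153.8]
knob (np.float64(183.94372589656604), np.float64(151.6979926465586)) (np.float64(185.29958196552982), np.float64(160.7197631993335))
```

Call:
step_arm(increments=[{"dx": 0.05,"dy": -0.04,"dz": 0.2,"wx": 0,"wy": 0,"wz": 0},{"dx": 0.05,"dy": -0.04,"dz": 0.2,"wx": 0,"wy": 0,"wz": 0},{"dx": 0,"dy": 0,"dz": 0.2,"wx": 0,"wy": 0,"wz": 0},{"dx": 0,"dy": 0,"dz": 0.1,"wx": 0,"wy": 0,"wz": 0},{"dx": 0,"dy": 0,"dz": 0,"wx": 0,"wy": 0,"wz": 0}])

```text
time_s: 6.6
eef_pos: [622.7, -130.3, 94.7]
ee_rot: [-0.0, 0.975, 0.222, -0.0]
force: [-0.4, -0.1, -0.9]
grip_width: 0.701
grip_force: 0.0
```

Call:
step_arm(increments=[{"dx": 0,"dy": 0,"dz": 0,"wx": 0,"wy": 0,"wz": 0},{"dx": 0,"dy": 0,"dz": 0,"wx": 0,"wy": 0,"wz": 0},{"dx": 0,"dy": 0,"dz": 0,"wx": 0,"wy": 0,"wz": 0},{"dx": 0,"dy": 0,"dz": 0,"wx": 0,"wy": 0,"wz": 0},{"dx": 0,"dy": 0,"dz": 0,"wx": 0,"wy": 0,"wz": 0}], fingers=10, squeeze=40)

```text
time_s: 7.1
eef_pos: [623.0, -130.5, 95.8]
ee_rot: [0.0, 0.975, 0.222, 0.0]
force: [-0.9, 0.6, 4.0]
grip_width: 0.278
grip_force: 39.3
```

Gripped. I'll lift and check.

Call:
step_arm(increments=[{"dx": 0,"dy": 0,"dz": -0.1,"wx": 0,"wy": 0,"wz": 0},{"dx": 0,"dy": 0,"dz": -0.2,"wx": 0,"wy": 0,"wz": 0},{"dx": 0,"dy": 0,"dz": -0.4,"wx": 0,"wy": 0,"wz": 0},{"dx": 0,"dy": 0,"dz": -0.5,"wx": 0,"wy": 0,"wz": 0},{"dx": 0,"dy": 0,"dz": -0.5,"wx": 0,"wy": 0,"wz": 0}], squeeze=70)

```text
time_s: 7.6
eef_pos: [623.0, -130.5, 139.2]
ee_rot: [0.0, 0.975, 0.222, 0.0]
force: [0.7, 0.1, -2.3]
grip_width: 0.265
grip_force: 68.8
```

Run:
```python
from h import *
s=ctrl.sense();print(s["eef_pos"],s["force"],s["grip_width"],s["grip_force"])
b=eyes.capture("scene")["frame"];d=eyes.capture("side")["frame"]
cv2.imwrite("pics/i.png",np.hstack([cv2.resize(b[170:290,170:290],(400,400),interpolation=2),cv2.resize(d[100:220,130:250],(400,400),interpolation=2)]))
go(s,[481,-338,s["eef_pos"][2]])
```

```text
[ 622.98688958 -130.49134269  139.16562136] [ 0.69830045  0.10367286 -2.30545014] 0.2647507863842168 68.76201510429382
units [-8.71  5.02 -0.  ]
```

View pics/i.png

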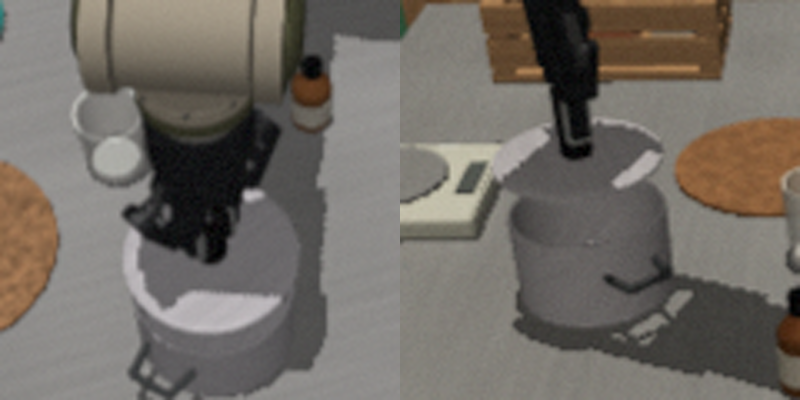

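The side view shows the lid lifted level and clear of the pot. I'll carry it to the mat.

Call:
step_arm(increments=[{"dx": -0.5,"dy": 0.3,"dz": -0.2,"wx": 0,"wy": 0,"wz": 0},{"dx": -0.8,"dy": 0.45,"dz": -0.2,"wx": 0,"wy": 0,"wz": 0},{"dx": -0.9,"dy": 0.5,"dz": 0,"wx": 0,"wy": 0,"wz": 0},{"dx": -0.9,"dy": 0.5,"dz": 0,"wx": 0,"wy": 0,"wz": 0},{"dx": -0.9,"dy": 0.5,"dz": 0,"wx": 0,"wy": 0,"wz": 0}])

```text
time_s: 8.2
eef_pos: [555.7, -225.8, 147.6]
ee_rot: [-0.0, 0.975, 0.222, -0.0]
force: [-0.3, -0.1, -2.8]
grip_width: 0.265
grip_force: 68.9
```

Call:
step_arm(increments=[{"dx": -0.9,"dy": 0.5,"dz": 0,"wx": 0,"wy": 0,"wz": 0},{"dx": -0.9,"dy": 0.5,"dz": 0,"wx": 0,"wy": 0,"wz": 0},{"dx": -0.9,"dy": 0.5,"dz": 0,"wx": 0,"wy": 0,"wz": 0},{"dx": -0.9,"dy": 0.5,"dz": 0,"wx": 0,"wy": 0,"wz": 0},{"dx": -0.6,"dy": 0.4,"dz": 0,"wx": 0,"wy": 0,"wz": 0}])

```text
time_s: 8.7
eef_pos: [486.5, -325.6, 147.6]
ee_rot: [-0.0, 0.975, 0.221, -0.0]
force: [0.0, -1.4, -1.6]
grip_width: 0.266
grip_force: 68.9
```

Call:
step_arm(increments=[{"dx": -0.5,"dy": 0.3,"dz": 0.4,"wx": 0,"wy": 0,"wz": 0},{"dx": 0,"dy": 0,"dz": 0.8,"wx": 0,"wy": 0,"wz": 0},{"dx": 0,"dy": 0,"dz": 0.8,"wx": 0,"wy": 0,"wz": 0},{"dx": 0,"dy": 0,"dz": 0.6,"wx": 0,"wy": 0,"wz": 0},{"dx": 0,"dy": 0,"dz": 0.4,"wx": 0,"wy": 0,"wz": 0}])

```text
time_s: 9.2
eef_pos: [479.5, -335.8, 70.8]
ee_rot: [-0.001, 0.975, 0.222, -0.001]
force: [-0.6, -1.0, -2.0]
grip_width: 0.272
grip_force: 68.9
```

Run:
```python
from h import *
s=ctrl.sense();print(s["eef_pos"],s["force"]);go(s,[481,-338,37])
c=eyes.capture("scene")
for d in eyes.landmark_of("scene","pot_lid")[:2]:print(d["p"],w(c,d["point"]).round())
c=eyes.capture("side")
for d in eyes.landmark_of("side","pot_lid")[:2]:print(d["p"],w(c,d["point"]).round())
```

```text
[ 479.48403909 -335.78086451   70.8286981 ] [-0.60334911 -1.04851578 -2.04098687]
units [0.02 0.11 1.35]
0.79 [ 230. -307.   -5.]
0.71 [ 483. -339.   41.]
0.72 [ 223. -306.    2.]
0.56 [ 480. -333.   42.]
```

Call:
step_arm(increments=[{"dx": 0,"dy": 0.1,"dz": 0.5,"wx": 0,"wy": 0,"wz": 0},{"dx": 0,"dy": 0,"dz": 0.4,"wx": 0,"wy": 0,"wz": 0},{"dx": 0,"dy": 0,"dz": 0.3,"wx": 0,"wy": 0,"wz": 0},{"dx": 0,"dy": 0,"dz": 0.15,"wx": 0,"wy": 0,"wz": 0},{"dx": 0,"dy": 0,"dz": 0.05,"wx": 0,"wy": 0,"wz": 0}])

```text
time_s: 9.9
eef_pos: [481.3, -338.3, 37.2]
ee_rot: [-0.0, 0.975, 0.222, -0.0]
force: [0.2, 0.0, -2.8]
grip_width: 0.264
grip_force: 69.0
```

Call:
step_arm(increments=[{"dx": 0,"dy": 0,"dz": 0,"wx": 0,"wy": 0,"wz": 0}])

```text
time_s: 10.0
eef_pos: [481.5, -338.4, 37.8]
ee_rot: [-0.0, 0.975, 0.222, 0.0]
force: [-0.5, -0.2, -2.1]
grip_width: 0.267
grip_force: 69.0
```

Call:
step_arm(increments=[{"dx": 0,"dy": 0,"dz": 0.06,"wx": 0,"wy": 0,"wz": 0},{"dx": 0,"dy": 0,"dz": 0.05,"wx": 0,"wy": 0,"wz": 0},{"dx": 0,"dy": 0,"dz": 0,"wx": 0,"wy": 0,"wz": 0}])

```text
time_s: 10.3
eef_pos: [481.5, -338.4, 35.0]
ee_rot: [0.0, 0.975, 0.222, 0.0]
force: [-0.5, -0.3, -3.6]
grip_width: 0.267
grip_force: 69.0
```

Call:
step_arm(increments=[{"dx": 0,"dy": 0,"dz": 0,"wx": 0,"wy": 0,"wz": 0},{"dx": 0,"dy": 0,"dz": 0,"wx": 0,"wy": 0,"wz": 0},{"dx": 0,"dy": 0,"dz": 0,"wx": 0,"wy": 0,"wz": 0},{"dx": 0,"dy": 0,"dz": 0,"wx": 0,"wy": 0,"wz": 0}], fingers=70)

```text
time_s: 10.7
eef_pos: [481.6, -338.5, 35.3]
ee_rot: [0.0, 0.975, 0.222, 0.0]
force: [-0.3, -0.1, -0.9]
grip_width: 0.822
grip_force: 0.0
```

Call:
step_arm(increments=[{"dx": 0,"dy": 0,"dz": -0.5,"wx": 0,"wy": 0,"wz": 0},{"dx": 0,"dy": 0,"dz": -1,"wx": 0,"wy": 0,"wz": 0},{"dx": 0,"dy": 0,"dz": -1,"wx": 0,"wy": 0,"wz": 0},{"dx": 0,"dy": 0,"dz": -1,"wx": 0,"wy": 0,"wz": 0},{"dx": 0,"dy": 0,"dz": -1,"wx": 0,"wy": 0,"wz": 0}])

```text
time_s: 11.2
eef_pos: [481.5, -338.4, 149.7]
ee_rot: [0.0, 0.975, 0.222, 0.0]
force: [0.2, -0.2, 0.2]
grip_width: 0.821
grip_force: 0.0
```

Call:
step_arm(increments=[{"dx": 0,"dy": 0,"dz": -1,"wx": 0,"wy": 0,"wz": 0},{"dx": 0,"dy": 0,"dz": -1,"wx": 0,"wy": 0,"wz": 0},{"dx": 0,"dy": 0,"dz": -1,"wx": 0,"wy": 0,"wz": 0}])

```text
time_s: 11.5
eef_pos: [481.4, -338.2, 224.7]
ee_rot: [0.0, 0.975, 0.222, 0.0]
force: [-0.8, -0.6, -0.4]
grip_width: 0.822
grip_force: 0.0
```

Run:
```python
from h import *
for cam in("scene","side"):
    c=eyes.capture(cam)
    for l in("pot_lid","pot"):
        for d in eyes.landmark_of(cam,l)[:2]:print(cam,l,d["p"],w(c,d["point"]).round())
    if cam=="scene":cv2.imwrite("pics/j.png",cv2.resize(c["frame"][180:300,90:290],(800,480)))
s=ctrl.sense();go(s,[604,126,200])
```

```text
scene pot_lid 0.95 [ 229. -310.   -2.]
scene pot_lid 0.88 [ 484. -339.    6.]
scene pot 0.98 [ 622. -131.   -3.]
side pot_lid 0.74 [ 476. -338.    2.]
side pot_lid 0.66 [ 482. -336.    4.]
side pot 0.67 [ 627. -132.   -1.]
side pot 0.34 [ 477. -339.    1.]
units [ 12.47 -14.6    0.89]
```

View pics/j.png

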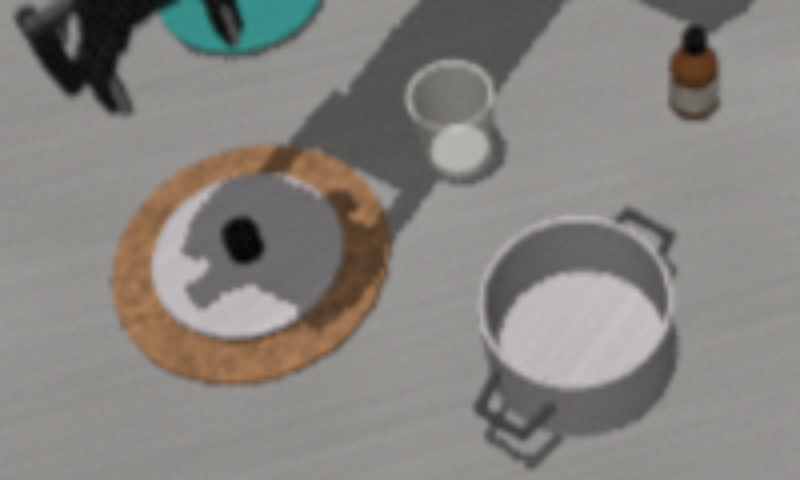

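The lid lies flat, centred on the mat at crop (243,240), and the open pot is in place at (580,320). Next I'll turn the tool and go over to the block.

Call:
step_arm(increments=[{"dx": 0,"dy": 0,"dz": 0,"wx": 0,"wy": 0,"wz": 0.85},{"dx": 0,"dy": 0,"dz": 0,"wx": 0,"wy": 0,"wz": 0.85},{"dx": 0,"dy": 0,"dz": 0,"wx": 0,"wy": 0,"wz": 0.85},{"dx": 0,"dy": 0,"dz": 0,"wx": 0,"wy": 0,"wz": 0.85},{"dx": 0,"dy": 0,"dz": 0,"wx": 0,"wy": 0,"wz": 0.85}], fingers=85)

```text
time_s: 12.3
eef_pos: [481.2, -338.1, 221.5]
ee_rot: [-0.001, 1.0, -0.0, -0.001]
force: [0.4, -0.1, -0.1]
grip_width: 0.997
grip_force: 0.0
```

Call:
step_arm(increments=[{"dx": 0.15,"dy": -1,"dz": 0,"wx": 0,"wy": 0,"wz": 0},{"dx": 0.15,"dy": -1,"dz": 0,"wx": 0,"wy": 0,"wz": 0},{"dx": 0.15,"dy": -1,"dz": 0,"wx": 0,"wy": 0,"wz": 0},{"dx": 0.15,"dy": -1,"dz": 0,"wx": 0,"wy": 0,"wz": 0},{"dx": 0.15,"dy": -1,"dz": 0,"wx": 0,"wy": 0,"wz": 0}])

```text
time_s: 12.8
eef_pos: [499.6, -212.1, 221.6]
ee_rot: [-0.001, 1.0, 0.001, -0.001]
force: [0.2, -0.1, -0.3]
grip_width: 0.996
grip_force: 0.0
```

Call:
step_arm(increments=[{"dx": 0.15,"dy": -1,"dz": 0,"wx": 0,"wy": 0,"wz": 0},{"dx": 0.15,"dy": -1,"dz": 0,"wx": 0,"wy": 0,"wz": 0},{"dx": 0.15,"dy": -1,"dz": 0,"wx": 0,"wy": 0,"wz": 0},{"dx": 0.15,"dy": -1,"dz": 0,"wx": 0,"wy": 0,"wz": 0},{"dx": 0.15,"dy": -1,"dz": 0,"wx": 0,"wy": 0,"wz": 0}])

```text
time_s: 13.3
eef_pos: [518.0, -87.1, 221.7]
ee_rot: [-0.0, 1.0, 0.001, -0.001]
force: [0.1, 0.3, 1.3]
grip_width: 0.999
grip_force: 0.0
```

Call:
step_arm(increments=[{"dx": 0.15,"dy": -1,"dz": 0,"wx": 0,"wy": 0,"wz": 0},{"dx": 0.15,"dy": -1,"dz": 0,"wx": 0,"wy": 0,"wz": 0},{"dx": 0.15,"dy": -1,"dz": 0,"wx": 0,"wy": 0,"wz": 0},{"dx": 0.15,"dy": -1,"dz": 0,"wx": 0,"wy": 0,"wz": 0},{"dx": 0.15,"dy": -1,"dz": 0,"wx": 0,"wy": 0,"wz": 0}])

```text
time_s: 13.8
eef_pos: [536.4, 37.8, 221.7]
ee_rot: [-0.0, 1.0, 0.001, -0.001]
force: [0.1, -0.2, 0.3]
grip_width: 0.994
grip_force: 0.0
```

Call:
step_arm(increments=[{"dx": 0.15,"dy": -1,"dz": 0,"wx": 0,"wy": 0,"wz": 0},{"dx": 0.15,"dy": -1,"dz": 0,"wx": 0,"wy": 0,"wz": 0},{"dx": 0.15,"dy": -1,"dz": 0,"wx": 0,"wy": 0,"wz": 0},{"dx": 0,"dy": -0.6,"dz": 0,"wx": 0,"wy": 0,"wz": 0},{"dx": 0,"dy": 0,"dz": 0,"wx": 0,"wy": 0,"wz": 0}])

```text
time_s: 14.3
eef_pos: [547.3, 128.0, 221.9]
ee_rot: [-0.0, 1.0, 0.002, -0.001]
force: [1.1, -0.8, 0.1]
grip_width: 0.997
grip_force: 0.0
```

Run:
```python
from h import *
c,s=wrist();f=c["frame"];cv2.imwrite("pics/k.png",f);print(s["eef_pos"],s["ee_rot"])
for d in eyes.cut_out("wrist","block")[:2]:
    m=d["mask"];ys,xs=np.nonzero(m);print(d["p"],f[m].mean(0).round(),xs.mean(),ys.mean(),len(xs))
    if f[m].mean(0)[2]<80: continue
    def cost(q):
        a,b=np.cos(q[2]),np.sin(q[2])
        P=[pix(c,[q[0]+x*a-y*b,q[1]+x*b+y*a,z]) for x in(-35,35) for y in(-20,20) for z in(0,40)]
        r=np.zeros(m.shape,np.uint8);cv2.fillConvexPoly(r,cv2.convexHull((np.array(P)*16).astype(np.int32)),1,shift=4)
        r=r>0;return 1-float((r&m).sum())/float((r|m).sum())
    r=DE(cost,[(570,640),(90,160),(-1.57,1.57)],maxiter=60,seed=0,polish=False);print(r.x,r.fun)
for d in eyes.landmark_of("wrist","block_center")[:2]:print(w(c,d["point"]))
fit_block("scene");fit_block("side")
```

```text
[547.25663221 128.00718389 221.88616913] [-3.07489982e-05  9.99996807e-01  2.44231879e-03 -6.47581001e-04]
0.83 [ 62. 149.  41.] 147.6295081967213 85.27431693989071 3660
0.72 [199. 215. 217.] 256.3692567567568 117.54662162162163 2960
[6.02367370e+02 1.27393804e+02 2.26800731e-02] 0.059421671433110945
[599.3409902  129.29997813  17.49915293]
[629.32430365 232.81312741  20.78226726]
side block 0.77 [6.03233628e+02 1.26410927e+02 1.36166945e-01] 0.10090702947845809
```

View pics/k.png

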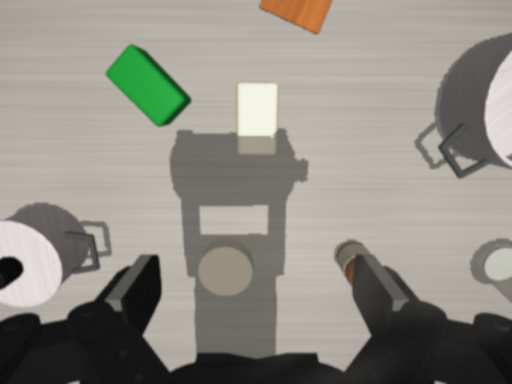

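The wrist picture shows the white block at (257,117), aligned with the tool, and the green one at (148,85). I'll descend onto the white one.

Call:
step_arm(increments=[{"dx": 0.7,"dy": 0.04,"dz": 0.6,"wx": 0,"wy": 0,"wz": 0},{"dx": 0.8,"dy": 0,"dz": 0.8,"wx": 0,"wy": 0,"wz": 0},{"dx": 0.7,"dy": 0,"dz": 0.8,"wx": 0,"wy": 0,"wz": 0},{"dx": 0,"dy": 0,"dz": 1,"wx": 0,"wy": 0,"wz": 0},{"dx": 0,"dy": 0,"dz": 1,"wx": 0,"wy": 0,"wz": 0}])

```text
time_s: 15.15
eef_pos: [603.0, 125.4, 116.4]
ee_rot: [0.0, 1.0, 0.001, 0.0]
force: [0.1, -0.3, 0.1]
grip_width: 1.001
grip_force: 0.0
```

Call:
step_arm(increments=[{"dx": 0,"dy": 0,"dz": 1,"wx": 0,"wy": 0,"wz": 0},{"dx": 0,"dy": 0,"dz": 1,"wx": 0,"wy": 0,"wz": 0},{"dx": 0,"dy": 0,"dz": 0.8,"wx": 0,"wy": 0,"wz": 0},{"dx": 0,"dy": 0,"dz": 0.6,"wx": 0,"wy": 0,"wz": 0},{"dx": 0,"dy": 0,"dz": 0,"wx": 0,"wy": 0,"wz": 0}])

```text
time_s: 15.65
eef_pos: [601.8, 125.6, 30.7]
ee_rot: [0.0, 1.0, 0.001, -0.002]
force: [0.7, 0.6, -0.8]
grip_width: 0.994
grip_force: 0.0
```

Call:
step_arm(increments=[{"dx": 0,"dy": -0.05,"dz": 0.12,"wx": 0,"wy": 0,"wz": 0},{"dx": 0,"dy": 0,"dz": 0,"wx": 0,"wy": 0,"wz": 0},{"dx": 0,"dy": 0,"dz": 0,"wx": 0,"wy": 0,"wz": 0},{"dx": 0,"dy": 0,"dz": 0,"wx": 0,"wy": 0,"wz": 0},{"dx": 0,"dy": 0,"dz": 0,"wx": 0,"wy": 0,"wz": 0}], fingers=25, squeeze=50)

```text
time_s: 16.15
eef_pos: [603.4, 127.2, 30.7]
ee_rot: [0.0, 1.0, 0.001, 0.001]
force: [-1.3, -0.3, 6.2]
grip_width: 0.448
grip_force: 51.0
```

Call:
step_arm(increments=[{"dx": 0,"dy": 0,"dz": -0.3,"wx": 0,"wy": 0,"wz": 0},{"dx": 0,"dy": 0,"dz": -0.8,"wx": 0,"wy": 0,"wz": 0},{"dx": 0,"dy": 0,"dz": -1,"wx": 0,"wy": 0,"wz": 0},{"dx": 0,"dy": 0,"dz": -1,"wx": 0,"wy": 0,"wz": 0},{"dx": 0,"dy": 0,"dz": -1,"wx": 0,"wy": 0,"wz": 0}])

```text
time_s: 16.65
eef_pos: [602.4, 127.2, 133.2]
ee_rot: [0.0, 1.0, 0.001, -0.0]
force: [-0.3, 0.2, -2.5]
grip_width: 0.45
grip_force: 50.5
```

Call:
step_arm(increments=[{"dx": 0,"dy": 0,"dz": -1,"wx": 0,"wy": 0,"wz": 0},{"dx": 0,"dy": 0,"dz": -0.5,"wx": 0,"wy": 0,"wz": 0},{"dx": 0,"dy": 0,"dz": 0,"wx": 0,"wy": 0,"wz": 0}])

```text
time_s: 16.95
eef_pos: [603.2, 127.2, 171.1]
ee_rot: [-0.0, 1.0, 0.001, 0.001]
force: [0.4, 0.0, -1.8]
grip_width: 0.449
grip_force: 50.6
```

Run:
```python
from h import *
s=ctrl.sense();print(s["eef_pos"],s["grip_width"],s["grip_force"],s["force"])
for cam in("scene","side"):
    c=eyes.capture(cam)
    for l in("block_center","pot"):
        for d in eyes.landmark_of(cam,l)[:2]:print(cam,l,d["p"],w(c,d["point"]).round())
go(s,[622.5,-132,s["eef_pos"][2]])
```

```text
[603.22731853 127.23818293 171.07615651] 0.44896735736140686 50.59025466442108 [ 0.39590934  0.02655646 -1.76435923]
scene block_center 0.74 [633. 234.  22.]
scene block_center 0.58 [602. 127. 159.]
scene pot 0.69 [ 626. -133.   -1.]
side block_center 0.95 [635. 233.  22.]
side block_center 0.74 [602. 125. 159.]
side pot 0.62 [ 625. -133.    1.]
side pot 0.24 [602. 125. 136.]
units [ 0.74 10.37  0.  ]
```

Call:
step_arm(increments=[{"dx": 0,"dy": 0.6,"dz": 0,"wx": 0,"wy": 0,"wz": 0},{"dx": 0.1,"dy": 1,"dz": 0,"wx": 0,"wy": 0,"wz": 0},{"dx": 0.2,"dy": 1,"dz": 0,"wx": 0,"wy": 0,"wz": 0},{"dx": 0.2,"dy": 1,"dz": 0,"wx": 0,"wy": 0,"wz": 0},{"dx": 0.2,"dy": 1,"dz": 0,"wx": 0,"wy": 0,"wz": 0}])

```text
time_s: 17.75
eef_pos: [620.4, 10.2, 169.2]
ee_rot: [0.0, 1.0, 0.001, -0.0]
force: [0.7, 0.6, -1.4]
grip_width: 0.446
grip_force: 50.6
```

Call:
step_arm(increments=[{"dx": 0.1,"dy": 1,"dz": 0,"wx": 0,"wy": 0,"wz": 0},{"dx": 0,"dy": 1,"dz": 0,"wx": 0,"wy": 0,"wz": 0},{"dx": 0,"dy": 1,"dz": 0,"wx": 0,"wy": 0,"wz": 0},{"dx": 0,"dy": 1,"dz": 0,"wx": 0,"wy": 0,"wz": 0},{"dx": 0,"dy": 1,"dz": 0,"wx": 0,"wy": 0,"wz": 0}])

```text
time_s: 18.25
eef_pos: [622.9, -114.8, 169.2]
ee_rot: [0.0, 1.0, 0.001, -0.0]
force: [1.4, -0.2, -2.2]
grip_width: 0.447
grip_force: 50.6
```

Call:
step_arm(increments=[{"dx": 0,"dy": 0.5,"dz": 0,"wx": 0,"wy": 0,"wz": 0},{"dx": 0,"dy": 0.27,"dz": 0,"wx": 0,"wy": 0,"wz": 0},{"dx": 0,"dy": 0,"dz": 0.5,"wx": 0,"wy": 0,"wz": 0},{"dx": 0,"dy": 0,"dz": 0,"wx": 0,"wy": 0,"wz": 0}])

```text
time_s: 18.65
eef_pos: [622.6, -130.9, 154.7]
ee_rot: [-0.001, 1.0, 0.002, -0.002]
force: [0.5, 1.2, -1.6]
grip_width: 0.452
grip_force: 50.6
```

Run:
```python
from h import *
s=ctrl.sense();print(s["eef_pos"],s["grip_width"],s["ee_rot"])
for cam in("scene","side"):
    c=eyes.capture(cam)
    for l in("block_center","pot"):
        for d in eyes.landmark_of(cam,l)[:2]:print(cam,l,d["p"],w(c,d["point"]).round())
go(s,[624,-132,42])
```

```text
[ 622.56688689 -130.89692322  154.72576722] 0.4521445105846738 [-8.44526298e-04  9.99996683e-01  1.71027823e-03 -1.73065984e-03]
scene block_center 0.82 [ 625. -129.  145.]
scene block_center 0.62 [634. 231.  24.]
scene pot 0.71 [ 625. -133.   -3.]
side block_center 0.87 [ 625. -132.  150.]
side block_center 0.75 [635. 233.  22.]
side pot 0.65 [ 623. -134.   -0.]
units [0.07 0.05 4.51]
```

The block is centred over the pot. I'll lower it.

Call:
step_arm(increments=[{"dx": 0,"dy": 0.05,"dz": 0.7,"wx": 0,"wy": 0,"wz": 0},{"dx": 0,"dy": 0,"dz": 0.8,"wx": 0,"wy": 0,"wz": 0},{"dx": 0,"dy": 0,"dz": 0.8,"wx": 0,"wy": 0,"wz": 0},{"dx": 0,"dy": 0,"dz": 0.8,"wx": 0,"wy": 0,"wz": 0},{"dx": 0,"dy": 0,"dz": 0.6,"wx": 0,"wy": 0,"wz": 0}])

```text
time_s: 19.45
eef_pos: [623.2, -133.0, 63.5]
ee_rot: [-0.0, 1.0, 0.001, -0.0]
force: [0.2, 0.3, -0.7]
grip_width: 0.451
grip_force: 50.6
```

Call:
step_arm(increments=[{"dx": 0,"dy": 0,"dz": 0.4,"wx": 0,"wy": 0,"wz": 0},{"dx": 0,"dy": 0,"dz": 0.3,"wx": 0,"wy": 0,"wz": 0},{"dx": 0,"dy": 0,"dz": 0.1,"wx": 0,"wy": 0,"wz": 0},{"dx": 0,"dy": 0,"dz": 0,"wx": 0,"wy": 0,"wz": 0}])

```text
time_s: 19.85
eef_pos: [623.6, -133.3, 44.8]
ee_rot: [0.0, 1.0, 0.001, 0.0]
force: [0.1, -0.7, -2.1]
grip_width: 0.449
grip_force: 50.6
```

Call:
step_arm(increments=[{"dx": 0,"dy": 0,"dz": 0.2,"wx": 0,"wy": 0,"wz": 0},{"dx": 0,"dy": 0,"dz": 0.1,"wx": 0,"wy": 0,"wz": 0},{"dx": 0,"dy": 0,"dz": 0,"wx": 0,"wy": 0,"wz": 0}])

```text
time_s: 20.15
eef_pos: [623.3, -133.2, 36.8]
ee_rot: [-0.0, 1.0, 0.001, -0.0]
force: [0.4, -0.1, -1.4]
grip_width: 0.448
grip_force: 50.6
```

Call:
step_arm(increments=[{"dx": 0,"dy": 0,"dz": 0,"wx": 0,"wy": 0,"wz": 0},{"dx": 0,"dy": 0,"dz": 0,"wx": 0,"wy": 0,"wz": 0},{"dx": 0,"dy": 0,"dz": 0,"wx": 0,"wy": 0,"wz": 0},{"dx": 0,"dy": 0,"dz": 0,"wx": 0,"wy": 0,"wz": 0}], fingers=54)

```text
time_s: 20.55
eef_pos: [623.5, -133.3, 37.3]
ee_rot: [0.0, 1.0, 0.001, 0.0]
force: [0.3, 0.4, -0.3]
grip_width: 0.628
grip_force: 0.0
```

Call:
step_arm(increments=[{"dx": 0,"dy": 0,"dz": -0.3,"wx": 0,"wy": 0,"wz": 0},{"dx": 0,"dy": 0,"dz": -0.8,"wx": 0,"wy": 0,"wz": 0},{"dx": 0,"dy": 0,"dz": -1,"wx": 0,"wy": 0,"wz": 0},{"dx": 0,"dy": 0,"dz": -1,"wx": 0,"wy": 0,"wz": 0},{"dx": 0,"dy": 0,"dz": -1,"wx": 0,"wy": 0,"wz": 0}])

```text
time_s: 21.05
eef_pos: [623.4, -133.2, 141.3]
ee_rot: [0.0, 1.0, 0.001, 0.0]
force: [0.8, 0.4, -0.6]
grip_width: 0.63
grip_force: 0.0
```

Call:
step_arm(increments=[{"dx": -0.5,"dy": 0,"dz": -1,"wx": 0,"wy": 0,"wz": 0},{"dx": -1,"dy": 0,"dz": -1,"wx": 0,"wy": 0,"wz": 0},{"dx": -1,"dy": 0,"dz": -1,"wx": 0,"wy": 0,"wz": 0},{"dx": -1,"dy": 0,"dz": 0,"wx": 0,"wy": 0,"wz": 0},{"dx": 0,"dy": 0,"dz": 0,"wx": 0,"wy": 0,"wz": 0}])

```text
time_s: 21.55
eef_pos: [534.3, -133.5, 216.3]
ee_rot: [0.0, 1.0, 0.001, 0.001]
force: [-0.3, 0.0, -0.4]
grip_width: 0.634
grip_force: 0.0
```

Run:
```python
from h import *
s=ctrl.sense();print(s["eef_pos"],s["force"])
for cam in("scene","side"):
    c=eyes.capture(cam)
    for l in("block_center","pot","pot_lid"):
        for d in eyes.landmark_of(cam,l)[:2]:print(cam,l,d["p"],w(c,d["point"]).round())
c,_=wrist();cv2.imwrite("pics/l.png",c["frame"])
```

```text
[ 534.33311248 -133.47132761  216.27011191] [-0.30645882  0.01725121 -0.42997833]
scene block_center 0.62 [635. 233.  23.]
scene block_center 0.58 [ 624. -133.   23.]
scene pot 0.68 [ 624. -131.   -1.]
scene pot_lid 0.91 [ 484. -340.    7.]
scene pot_lid 0.81 [ 228. -308.   -3.]
side block_center 0.75 [636. 236.  24.]
side block_center 0.63 [ 623. -132.   26.]
side pot 0.65 [ 625. -131.   -1.]
side pot_lid 0.6 [ 480. -336.    7.]
side pot_lid 0.57 [ 228. -304.    2.]
```

View pics/l.png

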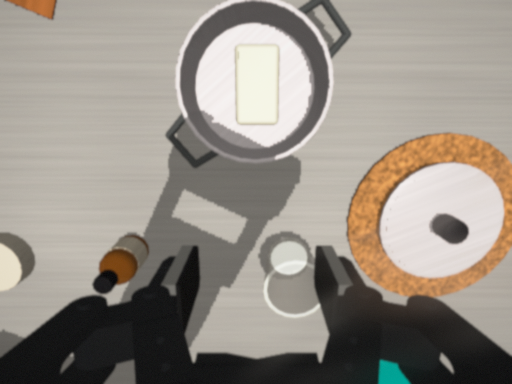

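The picture shows the block lying in the pot at (257,85) and the lid on the mat at (445,220), with the bystanders still standing. I'm handing the job in.

```bash
python3 -c "
from rig import finish_job
print(finish_job())"
```

```text
the job is handed in; nothing more can be done
None
```

The job is handed in with the large lid flat on the cork mat, the white block lying released in the open pot and nothing else disturbed as far as the cameras show; the hand-in returned no verdict.

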